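Clamp the chess box's loose end panel home and keep the squeeze on

TASK

The end panel of the little chess box has just been glued: handling the bench clamp only by its black handle and orange trigger, pump the trigger until the red pad has pushed the panel tight against the box and the box tight against the fixed jaw, then go on squeezing gently until the yellow spring neck behind the pad is pressed in about half way. Never press that neck right in, never touch the panel, the box or the moving jaw yourself, and leave the bowl, the tumbler on its coaster and the little bin alone. Finish while still holding the trigger squeezed: the ratchet's brake is too weak to keep the pressure if you let go.

Things in the scene. Friction and masses are not known exactly. Their poses are not given: they have to be found in the camera images.
- clamp: Bench clamp on a wooden bed 355 x 110 x 12 mm, lying loose on the table (1.4 kg; it may slide, harmless). Origin: on the table under the bed's centre line, 165 mm from its handle end. x runs along the bed from handle and trigger to the fixed jaw (dark steel plate 90 mm wide, top 62 mm over the table, at the +x end); z up. Only handle and trigger are higher than 92 mm over the table.
- handle_mid (a point): Middle of the fixed black handle, an upright post 14 mm thick along the clamp's x and 28 mm wide, top 169 mm over the table; this point is on its centre line 142 mm over the table, at x = -119 mm in the clamp. It stands behind the trigger.
- trigger_mid (a point): Middle of the orange trigger lever (12 mm thick along the clamp's x, 26 mm wide, top about 165 mm over the table), level with handle_mid. At rest 43 mm (centres) in front of the handle: both together are 56 mm wide along the clamp's x; fully squeezed 27 mm nearer. A gripper from above, closing along the clamp's x, can take both and pump by closing and opening, or pull the trigger alone.
- trigger: The orange trigger lever itself; origin on its pivot, 80 mm over the table, 63 mm below the point trigger_mid. It turns about the clamp's y axis.
- trigger_angle (a joint): Trigger angle, rad: 0 at rest, 0.44 at the stop (squeezed to the handle). A spring of 3 to 5 N at the grip point returns it. Squeezing pushes the toothed bar, jaw and pad forward by a pawl, 38 mm per rad (0.6 mm per mm at the grip point); on the way back the bar stays. Teeth are 5 mm apart: a full stroke gives about 15 mm, its first few mm may be idle.
- jaw_travel (a joint): Travel of the toothed bar with the moving jaw, m, 0 (fully back) to 0.070. A friction brake holds it with about 3 N only: under a bigger pad force it slips back when the trigger is let go.
- jaw: The black moving jaw, block 14 x 44 x 38 mm on the bar's end; its origin is not on the block: it is the clamp's origin carried forward by the jaw travel; the block's centre is 15 mm behind that, 34 mm up. Not to be touched.
- pad_press (a joint): How far the spring pad is pressed in towards the moving jaw, m: 0 free, 0.015 pressed right in (the yellow neck is gone). Spring 1.5 N per mm. It starts to rise when panel and box are up against the fixed jaw.
- pad_face (a point): Centre of the front face of the red pad (60 x 34 mm plate, 8 mm thick); the yellow neck, 15 mm long when free, is seen between plate and black jaw.
- fixed_jaw_face (a point): Centre of the fixed jaw's inner face, at x = 170 mm in the clamp, 34.5 mm over the table.
- chess_box: Closed wooden chess box with a chequered top and a brass catch, 90 (clamp x) x 84 x 45 mm, loose on the bed between two low rails, a few mm away from the fixed jaw. Origin: centre of its underside, axes as the clamp's.
- panel: Dark wooden end panel of the box, 14 mm thick (clamp x) x 84 x 45 mm, standing loose on the bed between pad and box. Origin: centre of its underside, axes as the clamp's. Home it is 52 mm from the box's origin.
- bowl: Red ceramic bowl, 124 mm wide, 52 mm high, origin under its centre. Bystander.
- tumbler: Glass tumbler, 72 mm wide, 95 mm high, on an aluminium coaster, origin under its centre. Bystander.
- bin: Small white tabletop bin with a green top and tilt-out flap, 130 mm wide, 160 mm high, origin under its centre. Bystander.
Mind the look-alikes: they are no part of the job. Of the things that look like the panel, the smallest one is meant. Several things have the shape of the chess_box; the one meant has the colours described above.

How it is judged:
By the outcome, as a careful person would: the job done as asked, in the order asked, and still so for the second after the job is handed in, while the arm keeps its last pose, push and grip.
It also fails if it takes over 67 s, if anything falls off the work surface, if the arm or the gripper's body presses on something with over 40 N, if the wrist force passes 120 N, or if a joint passes its speed limit or range.

ROBOT

A 6-joint arm with a two-finger parallel gripper is mounted at the origin on the work surface. World frame = base frame: x ahead of the robot, y to its left, z up, the work surface at z = 0. Lengths are in m, angles in rad, forces in N, time in s.
With the tool pointing down it reaches from about 0.4 to 0.825 m from the base axis. Payload 7 kg.
Tool frame: the origin (TCP) lies at the very end of the fingers, on their centre line; the grasp point (between the pads) lies behind it (r.tcp_to_grasp is the z of the grasp point in the tool frame, in m); z points along the fingers, y is the direction in which the jaws open and shut (so a half turn about z gives the same grasp; the last joint's range is limited). The gripper opens to 85 mm and grips with 20 to 120 N. Pads are 22 mm wide; open, the fingers measure 114 mm over their backs; the gripper's body (76 mm by 85 mm) begins 54 mm behind the grasp point. The pads swing forward as they close: fully open they stand 13 mm farther back than shut.
Start: joints at [1.617, 0.359, 0.012, 0, -1.224, -0.288], TCP at [0.162, 0.655, 0.231] pointing down, gripper open.
Joint ranges: [-3.07, 3.07], [-1.43, 2.12], [-1.02, 1.25], [-3.03, 1.67], [-3.05, -0], [-3.03, 3.03]. Speed limits (rad/s): [2.39, 2.39, 3.01, 3.14, 3.14, 3.14].

INTERFACE

Orientations are given as a unit quaternion [w, x, y, z].
In Python, from plant import read_state, capture, camera_model, hand_in, models, r gives the robot as it stands.
- The arm moves only by the shell command python3 -m handwheel 'ROWS' [OPENING] [FORCE]. ROWS is JSON, a list that holds one entry, the list of rows, each a list of 6 numbers: the shift along the tool's x, y, z each as a share of 2.5 cm, from -1 to 1, then the turn, a rotation vector about the tool's x, y, z each as a share of 0.08 rad, from -1 to 1. A call has 1 to 12 rows; each row shifts and turns the commanded pose from where the row before left it, along the tool's axes as they then stand; what a row does not reach is not made up. A row lasts 1/12 s, in which the tool goes at most 41.7 mm and 7.16 degrees, less where a joint would pass 70% of its speed; a pose out of reach is approached as far as the arm can. A call with a number of a shift or a turn outside -1 to 1 is refused whole. A call with a gripper value outside its range is refused whole. OPENING is the opening, from 0 (shut) to 1 (fully open), set as the call begins (- or left out, the last holds). The fingers move at their own pace and stop on an object; FORCE is the grip in N (left out, the last holds). Time passes only in rows, so rows that do not move let the fingers close. It gives the time, the measured TCP pose, the force and the opening at its end, in the units of the state.
- read_state(): the state, without advancing time (a new reading comes with each control period).
- capture(name): name is "scene" or "top" or "wrist"; returns the picture (384x512x3 uint8, red, green, blue); there is no depth.
- camera_model(name): a dict with "fx", "fy", "cx", "cy" (pixels), "world_from_camera" (4x4, takes a point from camera to world coordinates). Camera axes: x right, y up, looking along -z (the intrinsics and any distortion apply to the point x, -y, -z); pixel columns grow to the right and rows downward; lengths in m; the calibration is good to about 2 mm. A picture is of the moment at which its call begins: read the wrist's pose just before it. camera_model takes no time and is no camera call; for the wrist camera it gives the pose at the moment of the call.
- hand_in(): hands the job in, once; it reports no verdict.
Trained networks look in the newest picture that a camera, given by its name, has taken for a name from the list of things; names that differ only in an ending like _2 or _b are one class to them, and where a whole thing is asked for, a point or a joint stands for the part that bears it (a point fixed in the world has none). Each returns a list of dicts, best first, with "p" (0 to 1); they miss things now and then, are a little off and sometimes report something else, mostly with a low value. They report only what shows in the picture. A call takes as long as a camera call. They do not tell look-alikes from the thing itself.
- models.recognise(camera, query): "extent" ([left, top, right, bottom] in pixels, round what is visible of it).
The state is a dict: "time_s": time; "joint_positions": joint angles; "qd": joint speeds; "joint_torque": joint torques, N m; "position": TCP position; "orientation": TCP orientation; "force": force on the tool from outside, world axes, zero at the start; "torque": the same for the moment, N m; "gripper_width": opening from 0.0 (shut) to 1.0 (fully open).
Only numpy, scipy, OpenCV 4.12 (cv2) and the standard library are available. Lean on these libraries where they do the work, as an engineer would, in place of code of your own. Each camera call takes 0.05 s, during which the arm holds its last target.

## Working session

There is one attempt and no reset: what is moved stays moved. The work goes in short steps, Python scripts to look and compute and a shell command to move; the robot and the scene stay as the last step left them, time stands still between calls to the robot, and variables do not carry over. Pictures are saved under pics/ and viewed, and the job is handed in when it is done.

```bash
ls; mkdir -p pics; python3 - <<'E'
from plant import *
import cv2,numpy as np
s=read_state(); print({k:np.round(v,3).tolist() for k,v in s.items()}, r.tcp_to_grasp)
for c in ("scene","top","wrist"):
    im=capture(c); cv2.imwrite(f"pics/{c}0.png",cv2.cvtColor(im,cv2.COLOR_RGB2BGR))
    m=camera_model(c); print(c,{k:np.round(v,3).tolist() if not isinstance(v,str) else v for k,v in m.items()})
E
```

```text
pics
{'time_s': 0.0, 'joint_positions': [1.617, 0.359, 0.011, -0.0, -1.224, -0.288], 'qd': [-0.002, -0.0, -0.002, -0.001, -0.001, -0.001], 'joint_torque': [-0.001, -58.331, 29.343, 6.937, -0.006, -0.0], 'position': [0.162, 0.655, 0.23], 'orientation': [0.001, 0.993, -0.121, -0.0], 'force': [0.202, 0.12, 0.825], 'torque': [-0.016, -0.045, -0.005], 'gripper_width': 1.002} -0.0187
scene {'fx': 388.243, 'fy': 388.243, 'cx': 255.83, 'cy': 193.602, 'world_from_camera': [[0.316, -0.514, 0.797, 1.396], [0.948, 0.159, -0.274, -0.279], [0.014, 0.843, 0.538, 0.691], [0.0, 0.0, 0.0, 1.0]]}
top {'fx': 355.246, 'fy': 355.246, 'cx': 251.896, 'cy': 190.618, 'world_from_camera': [[-0.014, 0.997, -0.079, 0.459], [-1.0, -0.013, 0.01, 0.007], [0.009, 0.08, 0.997, 1.165], [0.0, 0.0, 0.0, 1.0]]}
wrist {'fx': 273.607, 'fy': 273.607, 'cx': 255.215, 'cy': 191.471, 'world_from_camera': [[-0.24, 0.924, 0.299, 0.238], [-0.971, -0.228, -0.073, 0.636], [0.001, -0.307, 0.952, 0.374], [0.0, 0.0, 0.0, 1.0]]}
```

View pics/scene0.png

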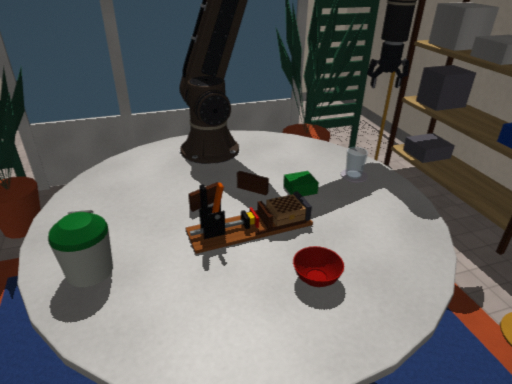

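View pics/top0.png

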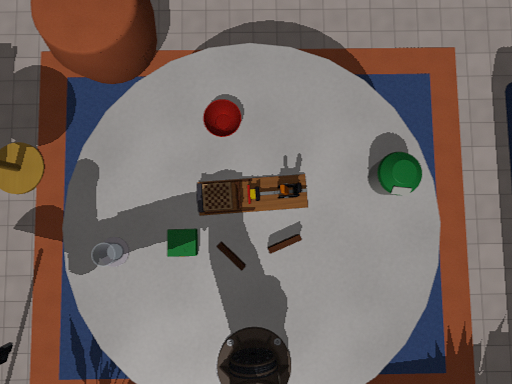

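View pics/wrist0.png

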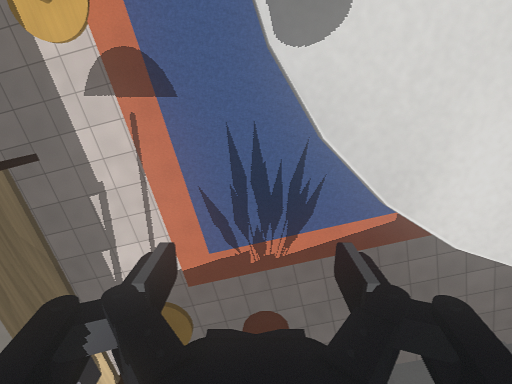

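```bash
cat > h.py <<'E'
from plant import *
import cv2,numpy as np
def ray(c,u,v,z):
    m=camera_model(c);T=np.array(m["world_from_camera"])
    d=T[:3,:3]@np.array([(u-m["cx"])/m["fx"],-(v-m["cy"])/m["fy"],-1]);o=T[:3,3]
    return o+d*(z-o[2])/d[2]
def proj(c,p):
    m=camera_model(c);T=np.array(m["world_from_camera"])
    q=T[:3,:3].T@(np.array(p)-T[:3,3])
    return np.array([m["cx"]+m["fx"]*q[0]/-q[2],m["cy"]-m["fy"]*q[1]/-q[2]])
def snap(c,name,box=None,k=1):
    im=cv2.cvtColor(capture(c),cv2.COLOR_RGB2BGR)
    if box: im=im[box[1]:box[3],box[0]:box[2]]
    cv2.imwrite(f"pics/{name}.png",cv2.resize(im,None,fx=k,fy=k,interpolation=cv2.INTER_CUBIC))
E
python3 - <<'E'
from h import *
snap("top","topc",(185,160,320,270),5)
for q in ("clamp","trigger","handle_mid","chess_box","panel","jaw"):
    try: print(q,[(round(d["p"],2),np.round(d["extent"]).tolist()) for d in models.recognise("top",q)])
    except Exception as e: print(q,e)
snap("scene","scc",(170,160,330,260),5)
for q in ("clamp","trigger","chess_box","panel"):
    print(q,[(round(d["p"],2),np.round(d["extent"]).tolist()) for d in models.recognise("scene",q)])
E
```

```text
clamp [(0.86, [197.0, 176.0, 306.0, 210.0])]
trigger []
handle_mid [(0.85, [195.0, 173.0, 307.0, 217.0])]
chess_box [(0.83, [204.0, 180.0, 232.0, 211.0]), (0.69, [166.0, 234.0, 200.0, 258.0])]
panel [(0.75, [264.0, 232.0, 299.0, 256.0]), (0.67, [216.0, 246.0, 246.0, 269.0]), (0.6, [236.0, 180.0, 244.0, 211.0])]
jaw [(0.66, [244.0, 188.0, 307.0, 200.0]), (0.55, [93.0, 243.0, 126.0, 270.0])]
clamp [(0.65, [185.0, 181.0, 312.0, 255.0])]
trigger [(0.48, [213.0, 183.0, 224.0, 212.0])]
chess_box [(0.83, [266.0, 197.0, 308.0, 222.0]), (0.59, [285.0, 174.0, 321.0, 194.0]), (0.53, [186.0, 184.0, 314.0, 254.0])]
panel [(0.75, [257.0, 201.0, 271.0, 227.0]), (0.63, [187.0, 183.0, 216.0, 210.0]), (0.38, [213.0, 186.0, 222.0, 211.0])]
```

View pics/topc.png

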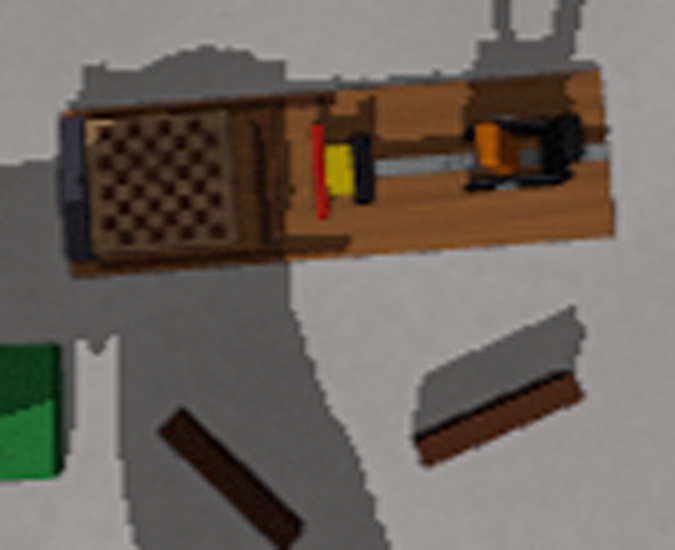

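View pics/scc.png

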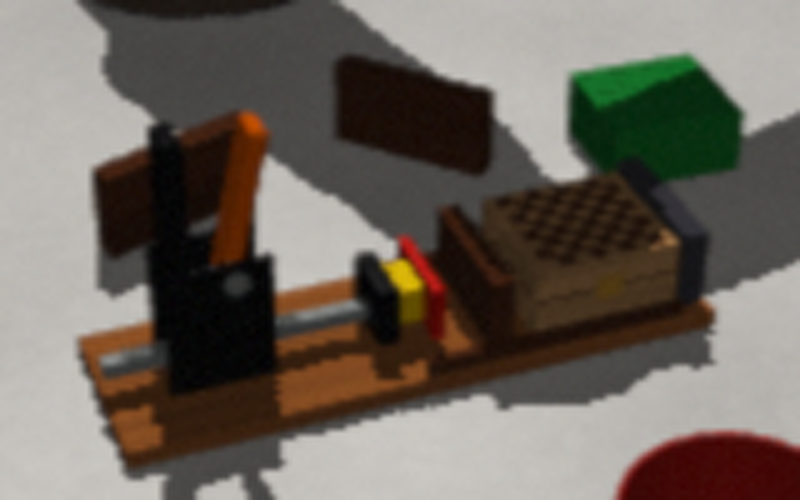

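```bash
python3 - <<'E'
from h import *
c=lambda x,y:(185+(x-2)/5,160+(y-2)/5)
A=ray("top",*c(600,68),.012);B=ray("top",*c(613,237),.012);C=ray("top",*c(72,277),.012)
print(A,B,C,np.linalg.norm(A-B),np.linalg.norm(C-B))
ux=C-B;ux/=np.linalg.norm(ux);uy=(B-A);print(np.degrees(np.arctan2(-ux[0],ux[1])))
M=(A+B)/2; print("handle",M+ux*(.165-.119),"trig",M+ux*(.165-.076)); 
y=A-B;y/=np.linalg.norm(y);print("dir from width",np.degrees(np.arctan2(y[1],y[0])))
for p in [(548-2+0,140),(490,148)]: pass
# check: handle top & trigger top in both cams
print("handle top (crop565,140):",ray("top",*c(565,140),.169),"trigger top (487,150)",ray("top",*c(490,148),.165))
H=(M+ux*(.165-.119))
for z in (.169,): 
  H[2]=z; print(proj("scene",H),proj("top",H))
E
```

```text
[ 0.60569439 -0.17710372  0.012     ] [ 0.49498808 -0.18269061  0.012     ] [0.47398727 0.16852717 0.012     ] 0.11084719497490002 0.3518450796971937
3.4218837814220855
handle [ 0.5475956  -0.13397918  0.012     ] trig [ 0.54502903 -0.09105584  0.012     ]
dir from width 2.889026884651023
handle top (crop565,140): [ 0.54510711 -0.13116319  0.169     ] trigger top (487,150) [ 0.54148054 -0.0891393   0.165     ]
[201.88075721 186.22692843] [298.5758028  186.70758926]
```

```bash
python3 -m handwheel '[[[0,0,0,0,0,-0.945],[0,0,0,0,0,-0.945],[0,0,0,0,0,-0.945],[0,0,0,0,0,-0.945],[1,0.8,0,0,0,0],[1,0.8,0,0,0,0],[1,0.8,0,0,0,0],[1,0.8,0,0,0,0],[1,0.8,0,0,0,0],[1,0.8,0,0,0,0],[1,0.8,0,0,0,0],[1,0.8,0,0,0,0]]]' 1 20
```

```text
time_s: 1.75
position: [0.372, 0.5067, 0.2316]
orientation: [-0.0, 1.0, 0.03, 0.0]
force: [1.8, -0.0, 0.0]
gripper_width: 0.999
```

```bash
python3 -m handwheel '[[[0.45,1,0,0,0,0],[0.45,1,0,0,0,0],[0.45,1,0,0,0,0],[0.45,1,0,0,0,0],[0.45,1,0,0,0,0],[0.45,1,0,0,0,0],[0.45,1,0,0,0,0],[0.45,1,0,0,0,0],[0.45,1,0,0,0,0],[0.45,1,0,0,0,0],[0.45,1,0,0,0,0],[0.2,1,0,0,0,0]]]'
python3 -m handwheel '[[[0,1,0,0,0,0],[0,1,0,0,0,0],[0,1,0,0,0,0],[0,1,0,0,0,0],[0,1,0,0,0,0],[0,1,0,0,0,0],[0,1,0,0,0,0],[0,1,0,0,0,0],[0,1,0,0,0,0],[0,1,0,0,0,0],[0,0.5,0,0,0,0],[0,0,0,0,0,0]]]'
```

```text
time_s: 2.75
position: [0.5187, 0.2149, 0.2314]
orientation: [-0.0, 1.0, 0.03, 0.0]
force: [0.8, 0.0, -0.0]
gripper_width: 1.001
time_s: 3.75
position: [0.5335, -0.0479, 0.2314]
orientation: [0.0, 1.0, 0.029, 0.0]
force: [-0.4, -0.5, -0.1]
gripper_width: 1.003
```

```bash
cat > st.py <<'E'
from h import *
import sys
from scipy.spatial.transform import Rotation as R
s=read_state();p=np.array(s["position"]);q=s["orientation"];Rm=R.from_quat([q[1],q[2],q[3],q[0]]).as_matrix()
print(p.round(4),"xaxis",Rm[:,0].round(3),"z",Rm[:,2].round(3),"w",s["gripper_width"],"F",np.round(s["force"],1),"t",s["time_s"])
if len(sys.argv)>1:
    snap("wrist",sys.argv[1],None,1.5)
if len(sys.argv)>4:
    t=np.array([float(a) for a in sys.argv[2:5]]); print("rows",(Rm.T@(t-p)/.025).round(2))
E
python3 st.py w1 .546 -.113 .23
```

```text
[ 0.5335 -0.0479  0.2314] xaxis [ 0.998  0.058 -0.   ] z [ 0. -0. -1.] w 1.0034079468368626 F [-0.4 -0.5 -0.1] t 3.75
rows [0.35 2.63 0.06]
```

View pics/w1.png

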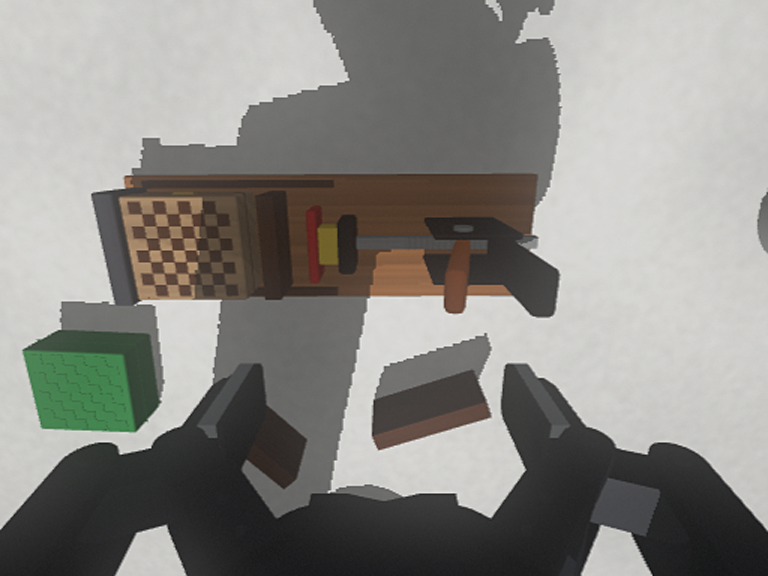

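```bash
python3 - <<'E'
from h import *
c=lambda x,y:((x-.25)/1.5,(y-.25)/1.5)
for n,p,z in [("bed handle-end +side",(537,175),.012),("bed other end",(125,177),.012),("trigtop",(455,310),.165),("handle top edge R",(558,278),.169),("handle top edge low",(545,317),.169),("handle lower left",(527,308),.169),("bed near edge",(340,297),.012)]:
    print(n,ray("wrist",*c(*p),z).round(4))
E
```

```text
bed handle-end +side [ 0.603  -0.1745  0.012 ]
bed other end [0.5809 0.1764 0.012 ]
trigtop [ 0.5335 -0.0866  0.165 ]
handle top edge R [ 0.5559 -0.1374  0.169 ]
handle top edge low [ 0.5338 -0.1345  0.169 ]
handle lower left [ 0.5384 -0.124   0.169 ]
bed near edge [ 0.4831 -0.0098  0.012 ]
```

```bash
python3 -m handwheel '[[[0.3,0.9,0,0,0,0],[0,0.9,0,0,0,0],[0,0.75,0,0,0,0],[0,0,0,0,0,0],[0,0,0,0,0,0]]]'; python3 st.py w2 .545 -.111 .12
```

```text
time_s: 4.22
position: [0.545, -0.1089, 0.2311]
orientation: [-0.0, 1.0, 0.03, -0.0]
force: [-0.8, 0.3, -0.3]
gripper_width: 0.997
[ 0.545  -0.1089  0.2311] xaxis [ 0.998  0.06  -0.   ] z [-0.  0. -1.] w 0.997238069520449 F [-0.8  0.3 -0.3] t 4.2167
rows [-0.    0.08  4.45]
```

View pics/w2.png

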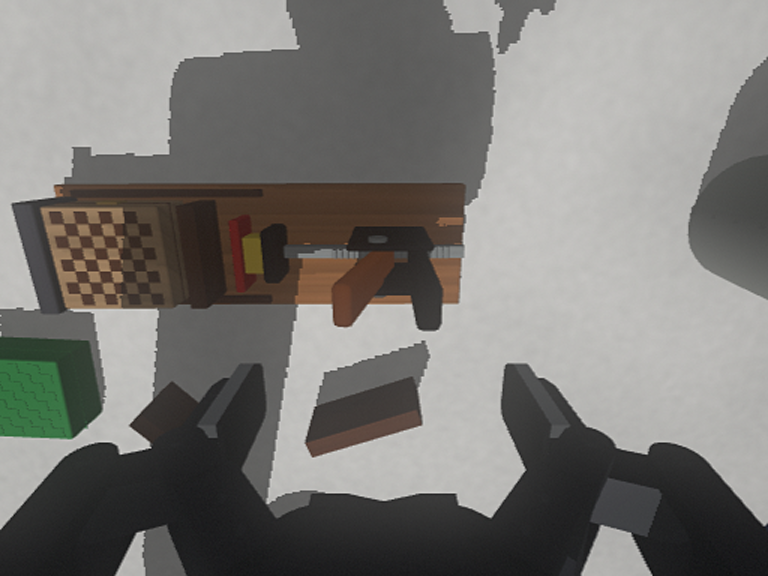

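```bash
python3 -m handwheel '[[[0,0.08,0.9,0,0,0],[0,0,0.9,0,0,0],[0,0,0.9,0,0,0],[0,0,0.9,0,0,0],[0,0,0.85,0,0,0],[0,0,0,0,0,0],[0,0,0,0,0,0]]]'; python3 st.py w3
```

```text
time_s: 4.85
position: [0.5446, -0.1102, 0.1197]
orientation: [0.0, 1.0, 0.031, -0.001]
force: [0.2, -0.1, 0.4]
gripper_width: 1.001
[ 0.5446 -0.1102  0.1197] xaxis [ 0.998  0.062 -0.002] z [-0.002 -0.    -1.   ] w 1.0014058610062033 F [ 0.2 -0.1  0.4] t 4.85
```

View pics/w3.png

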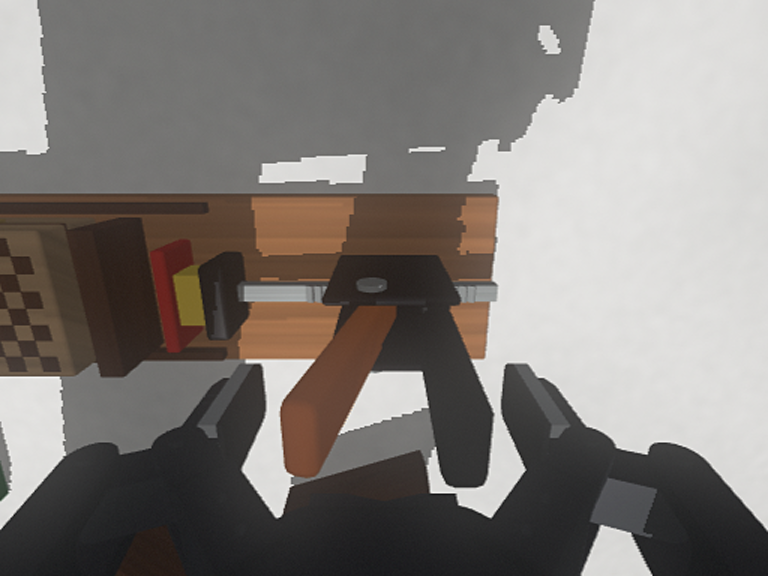

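```bash
python3 -m handwheel '[[[0,0,0,0,0,0],[0,0,0,0,0,0],[0,0,0,0,0,0],[0,0,0,0,0,0],[0,0,0,0,0,0],[0,0,0,0,0,0],[0,0,0,0,0,0],[0,0,0,0,0,0],[0,0,0,0,0,0],[0,0,0,0,0,0]]]' 0.36 25; python3 st.py w4
```

```text
time_s: 5.73
position: [0.5486, -0.1159, 0.1258]
orientation: [0.004, 0.999, 0.031, 0.004]
force: [0.1, -24.4, 21.9]
gripper_width: 0.368
[ 0.5486 -0.1159  0.1258] xaxis [0.998 0.062 0.008] z [ 0.008 -0.007 -1.   ] w 0.36837670423688035 F [  0.1 -24.4  21.9] t 5.7333
```

View pics/w4.png

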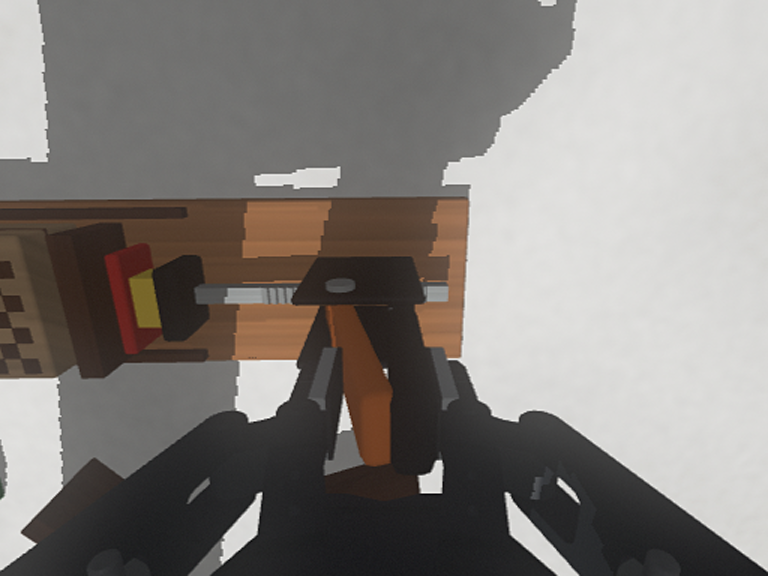

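```bash
python3 -m handwheel '[[[0,-0.1,0,0,0,0],[0,-0.1,0,0,0,0],[0,-0.07,0,0,0,0],[0,0,0,0,0,0],[0,0,0,0,0,0],[0,0,0,0,0,0],[0,0,0,0,0,0],[0,0,0,0,0,0]]]' 0.72 25; python3 st.py w5
```

```text
time_s: 6.45
position: [0.5446, -0.1041, 0.1199]
orientation: [-0.0, 1.0, 0.03, -0.0]
force: [0.3, 2.5, 1.8]
gripper_width: 0.72
[ 0.5446 -0.1041  0.1199] xaxis [ 0.998  0.061 -0.   ] z [-0.  0. -1.] w 0.7201337762445286 F [0.3 2.5 1.8] t 6.45
```

View pics/w5.png

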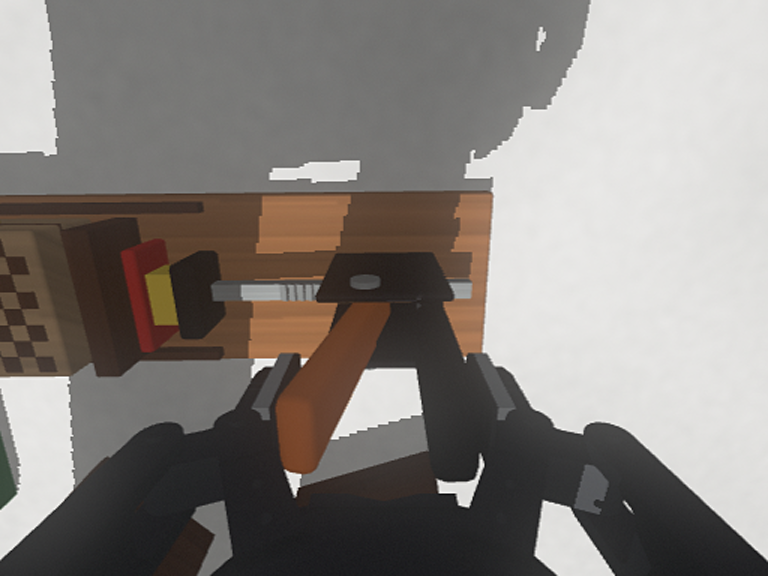

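```bash
python3 -m handwheel '[[[0,0,0,0,0,0],[0,0.1,-0.05,0,0,0],[0,0.1,-0.05,0,0,0],[0,0.1,-0.05,0,0,0],[0,0.1,-0.05,0,0,0],[0,0.1,-0.05,0,0,0],[0,0,0,0,0,0],[0,0,0,0,0,0],[0,0,0,0,0,0]]]' 0.36 25; python3 st.py w6
```

```text
time_s: 7.25
position: [0.5445, -0.1168, 0.1254]
orientation: [-0.0, 1.0, 0.03, -0.001]
force: [0.4, 3.2, -10.3]
gripper_width: 0.365
[ 0.5445 -0.1168  0.1254] xaxis [ 0.998  0.06  -0.002] z [-0.002  0.    -1.   ] w 0.36484030533028877 F [  0.4   3.2 -10.3] t 7.25
```

View pics/w6.png

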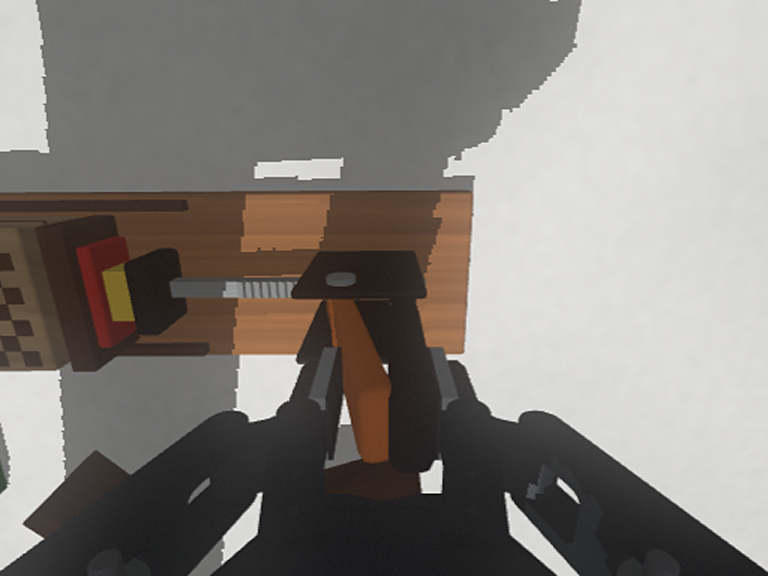

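```bash
cat > meas.py <<'E'
from h import *
import sys
# args (display px): bed far handle corner u v ; jaw rear top far corner u v ; optional red plate front-top far corner (z .051?, y+30)
a=[float(x) for x in sys.argv[1:]]
c=lambda x,y:((x-.25)/1.5,(y-.25)/1.5)
th=np.radians(3.5);ux=np.array([-np.sin(th),np.cos(th),0])
B=ray("wrist",*c(a[0],a[1]),.012)
J=ray("wrist",*c(a[2],a[3]),.053)
x=(J-B)@ux-.165
print("corner",B.round(4),"jaw rear x",round(x*1e3,1),"travel",round(x*1e3+22,1))
uy=np.array([np.cos(th),np.sin(th),0]);O=B+ux*.165-uy*.055
for k,z in ((170,.045),(80,.045),(66,.045)):
    print(k,(proj("wrist",O+ux*k/1e3+uy*.042+[0,0,z])*1.5).round(0))
for i in range(4,len(a)-1,2):
    P=ray("wrist",*c(a[i],a[i+1]),.051);print("pt z51 x",round(((P-B)@ux-.165)*1e3,1),"y",round(((P-O)@uy)*1e3,1))
E
python3 meas.py 472 191 178 250 128 236
```

```text
corner [ 0.6049 -0.1678  0.012 ] jaw rear x -0.7 travel 21.3
170 [-161.  224.]
80 [ 13. 224.]
66 [ 41. 224.]
pt z51 x 25.9 y 34.9
```

```bash
python3 - <<'E'
from h import *
snap("wrist","w6c",(0,110,200,260),4)
E
```

```text
(no output)
```

View pics/w6c.png

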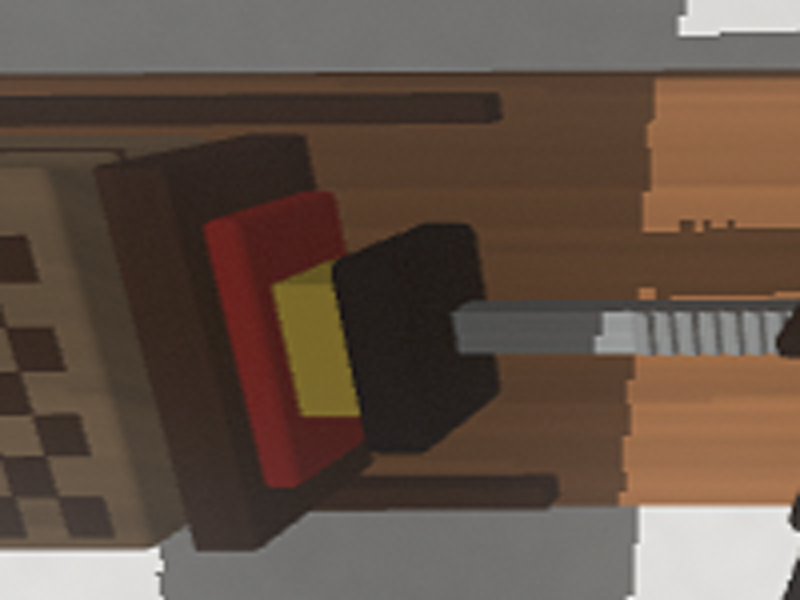

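```bash
cat > meas2.py <<'E'
from h import *
import sys
# crop px (k=4, origin 0,110): bed corner display px first (k=1.5), then plate top-left corner, block top-left corner
a=[float(x) for x in sys.argv[1:]]
th=np.radians(3.5);ux=np.array([-np.sin(th),np.cos(th),0]);uy=np.array([np.cos(th),np.sin(th),0])
B=ray("wrist",(a[0]-.25)/1.5,(a[1]-.25)/1.5,.012);O=B+ux*.165-uy*.055
c=lambda x,y:((x-1.5)/4,110+(y-1.5)/4)
P=ray("wrist",*c(a[2],a[3]),.051);J=ray("wrist",*c(a[4],a[5]),.053)
px=(P-O)@ux*1e3;jx=(J-O)@ux*1e3
print("pad face",px.round(1),"jaw front",jx.round(1),"travel",(jx+8).round(1),"neck",(px-jx-8).round(1), "y",((P-O)@uy*1e3).round(1),((J-O)@uy*1e3).round(1))
for i in range(6,len(a)-1,2):
    Q=ray("wrist",*c(a[i],a[i+1]),.057);print("panel/box x,y at z57",((Q-O)@ux*1e3).round(1),((Q-O)@uy*1e3).round(1))
E
python3 meas2.py 472 191 205 225 335 265 95 170
```

```text
pad face 55.2 jaw front 29.2 travel 37.2 neck 18.1 y 27.7 19.8
panel/box x,y at z57 69.5 40.0
```

```bash
python3 -m handwheel '[[[0,-0.1,0.05,0,0,0],[0,-0.1,0.05,0,0,0],[0,-0.1,0.05,0,0,0],[0,-0.1,0.05,0,0,0],[0,-0.1,0.05,0,0,0],[0,0,0,0,0,0],[0,0,0,0,0,0],[0,0,0,0,0,0]]]' 0.72 25; python3 st.py w7
python3 -m handwheel '[[[0,0,0,0,0,0],[0,0.1,-0.05,0,0,0],[0,0.1,-0.05,0,0,0],[0,0.1,-0.05,0,0,0],[0,0.05,-0.03,0,0,0],[0,0,0,0,0,0],[0,0,0,0,0,0],[0,0,0,0,0,0]]]' 0.48 25; python3 st.py w8;  python3 - <<'E'
from h import *
snap("wrist","w8c",(0,110,200,260),4)
E
```

```text
time_s: 8.02
position: [0.5452, -0.1042, 0.1205]
orientation: [-0.0, 1.0, 0.03, 0.001]
force: [1.5, 2.8, 1.9]
gripper_width: 0.717
[ 0.5452 -0.1042  0.1205] xaxis [0.998 0.061 0.001] z [ 0.001  0.    -1.   ] w 0.7174802785982304 F [1.5 2.8 1.9] t 8.0167
time_s: 8.73
position: [0.5445, -0.1124, 0.1236]
orientation: [-0.001, 1.0, 0.03, -0.001]
force: [-0.1, 4.9, -1.9]
gripper_width: 0.482
[ 0.5445 -0.1124  0.1236] xaxis [ 0.998  0.06  -0.001] z [-0.001  0.001 -1.   ] w 0.4817676434452638 F [-0.1  4.9 -1.9] t 8.7333
```

View pics/w7.png

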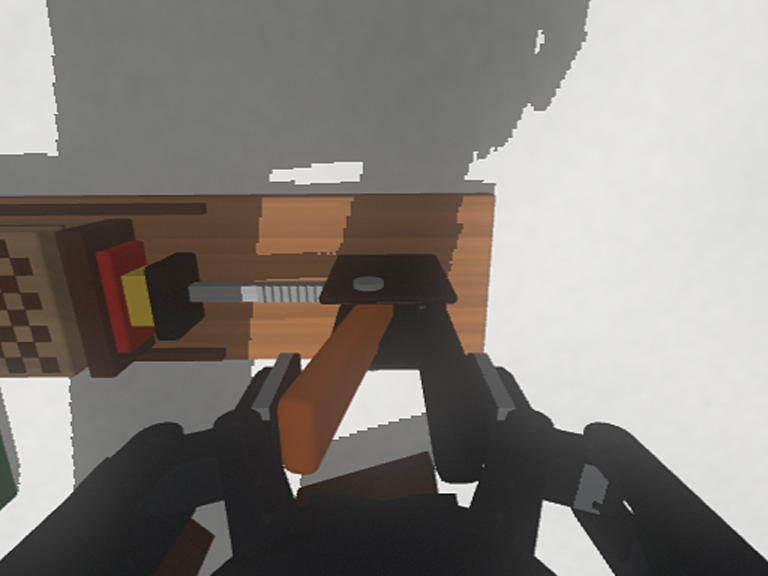

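View pics/w8.png

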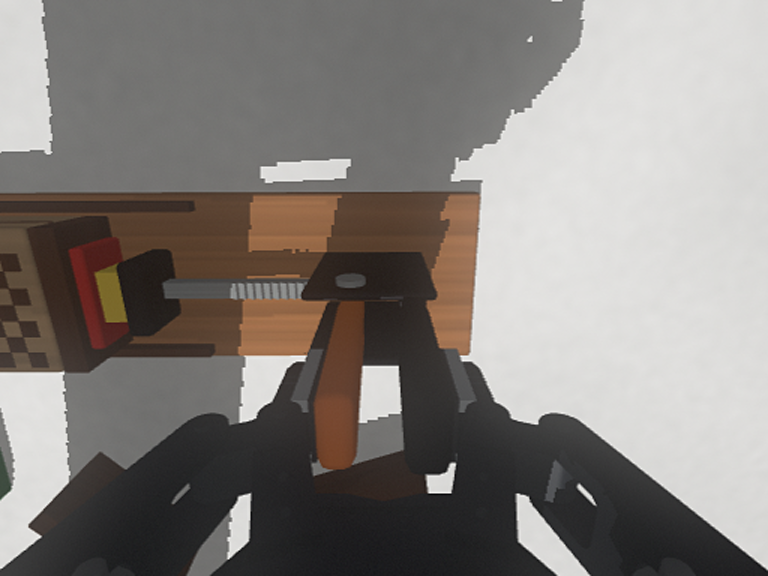

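View pics/w8c.png

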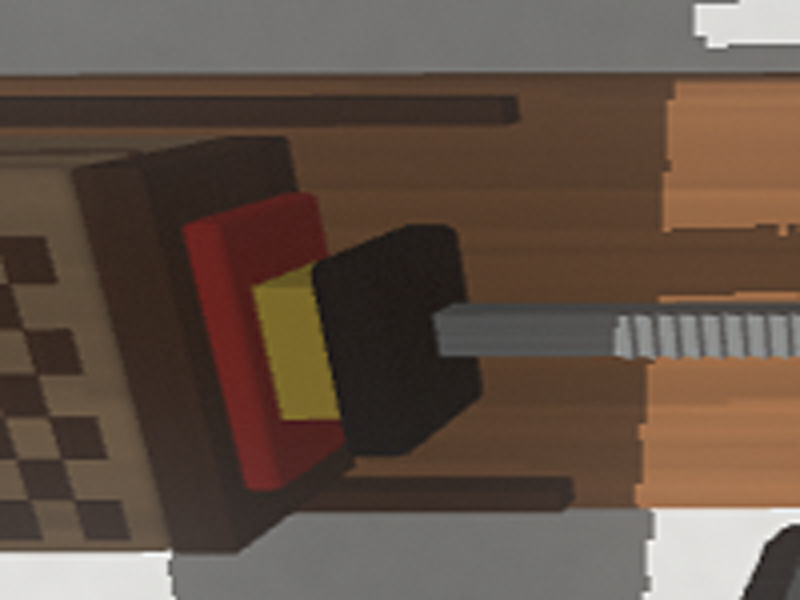

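```bash
python3 meas2.py 480 193 185 228 315 268 75 172;  python3 - <<'E'
from h import *
snap("scene","sc8",(170,170,330,260),5); snap("top","tp8",(185,160,320,230),5)
E
```

```text
pad face 62.5 jaw front 36.6 travel 44.6 neck 17.9 y 28.6 20.8
panel/box x,y at z57 76.4 41.0
```

View pics/sc8.png

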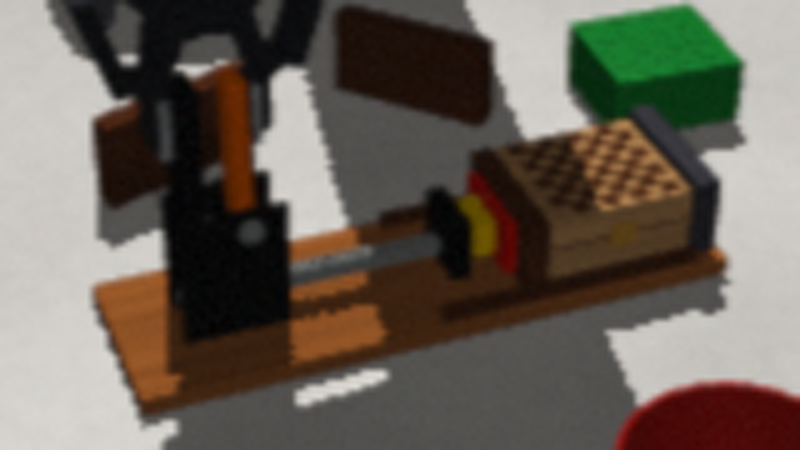

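View pics/tp8.png

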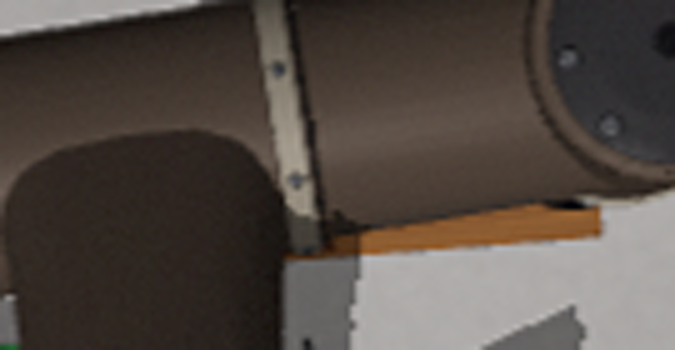

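```bash
python3 -m handwheel '[[[0,0.06,-0.03,0,0,0],[0,0.06,-0.03,0,0,0],[0,0,0,0,0,0],[0,0,0,0,0,0],[0,0,0,0,0,0]]]' 0.41 25; python3 st.py w9;  python3 - <<'E'
from h import *
snap("wrist","w9c",(0,110,200,260),4)
E
```

```text
time_s: 9.35
position: [0.5443, -0.1159, 0.125]
orientation: [-0.0, 1.0, 0.03, -0.001]
force: [-0.4, 3.6, -11.1]
gripper_width: 0.409
[ 0.5443 -0.1159  0.125 ] xaxis [ 0.998  0.06  -0.002] z [-0.002  0.    -1.   ] w 0.40906298356252635 F [ -0.4   3.6 -11.1] t 9.35
```

View pics/w9.png

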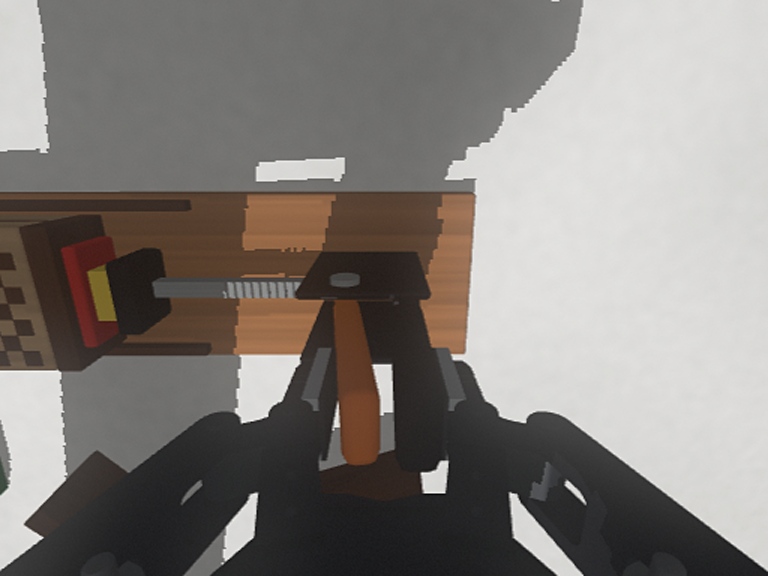

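View pics/w9c.png

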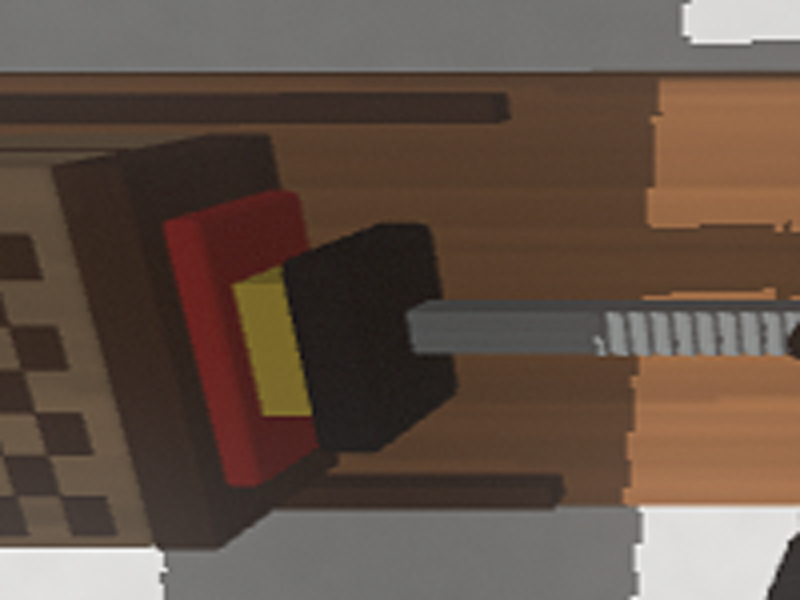

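```bash
python3 meas2.py 474 192 163 222 283 265 52 170; python3 -m handwheel '[[[0,-0.1,0.05,0,0,0],[0,-0.1,0.05,0,0,0],[0,-0.1,0.05,0,0,0],[0,-0.1,0.05,0,0,0],[0,-0.07,0.05,0,0,0],[0,0,0,0,0,0],[0,0,0,0,0,0],[0,0,0,0,0,0]]]' 0.72 25; python3 st.py w10
python3 -m handwheel '[[[0,0,0,0,0,0],[0,0.1,-0.05,0,0,0],[0,0.1,-0.05,0,0,0],[0,0.1,-0.05,0,0,0],[0,0.02,-0.02,0,0,0],[0,0,0,0,0,0],[0,0,0,0,0,0],[0,0,0,0,0,0]]]' 0.54 25; python3 st.py w11;  python3 - <<'E'
from h import *
snap("wrist","w11c",(0,110,200,260),4)
E
```

```text
pad face 64.5 jaw front 40.7 travel 48.7 neck 15.8 y 29.0 20.5
panel/box x,y at z57 78.7 40.7
time_s: 10.12
position: [0.5451, -0.1042, 0.1201]
orientation: [-0.0, 1.0, 0.03, 0.001]
force: [1.2, 2.4, 1.2]
gripper_width: 0.722
[ 0.5451 -0.1042  0.1201] xaxis [0.998 0.061 0.001] z [ 0.001  0.    -1.   ] w 0.7219134141298775 F [1.2 2.4 1.2] t 10.1167
time_s: 10.83
position: [0.5445, -0.1116, 0.1231]
orientation: [-0.001, 1.0, 0.03, -0.001]
force: [0.8, 6.4, -3.0]
gripper_width: 0.538
[ 0.5445 -0.1116  0.1231] xaxis [ 0.998  0.06  -0.001] z [-0.001  0.001 -1.   ] w 0.53792557419487 F [ 0.8  6.4 -3. ] t 10.8333
```

View pics/w10.png

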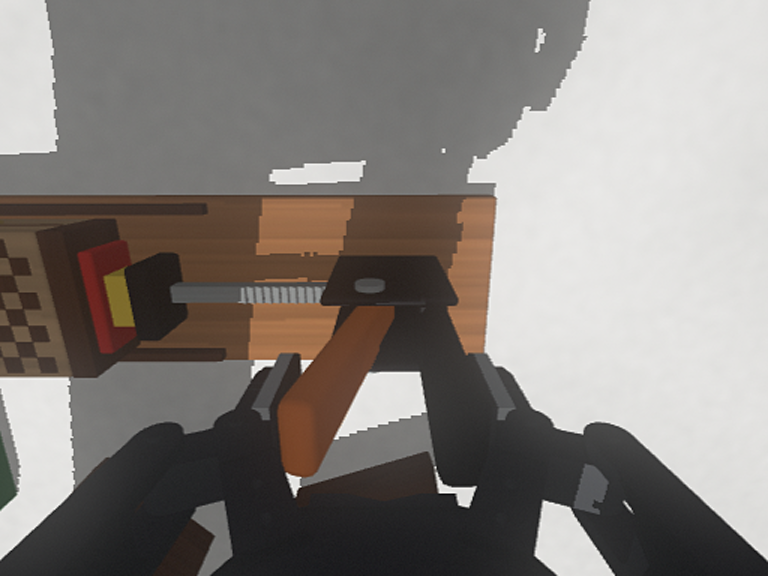

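View pics/w11c.png

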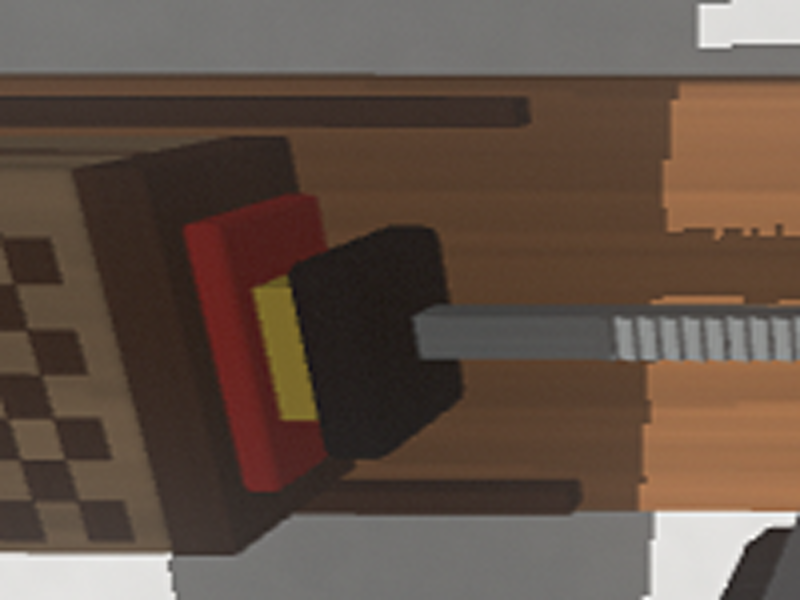

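```bash
python3 meas2.py 486 195 185 228 290 270 75 172; python3 -m handwheel '[[[0,0.05,-0.03,0,0,0],[0,0.03,0,0,0,0],[0,0,0,0,0,0],[0,0,0,0,0,0],[0,0,0,0,0,0]]]' 0.5 25; python3 st.py w12;  python3 - <<'E'
from h import *
snap("wrist","w12c",(0,110,200,260),4)
E
```

```text
pad face 65.6 jaw front 44.9 travel 52.9 neck 12.7 y 29.9 21.7
panel/box x,y at z57 79.5 42.3
time_s: 11.35
position: [0.5444, -0.1135, 0.1239]
orientation: [-0.001, 1.0, 0.03, -0.001]
force: [-0.5, 7.7, -3.5]
gripper_width: 0.502
[ 0.5444 -0.1135  0.1239] xaxis [ 0.998  0.06  -0.002] z [-0.002  0.001 -1.   ] w 0.502049400003812 F [-0.5  7.7 -3.5] t 11.35
```

View pics/w12c.png

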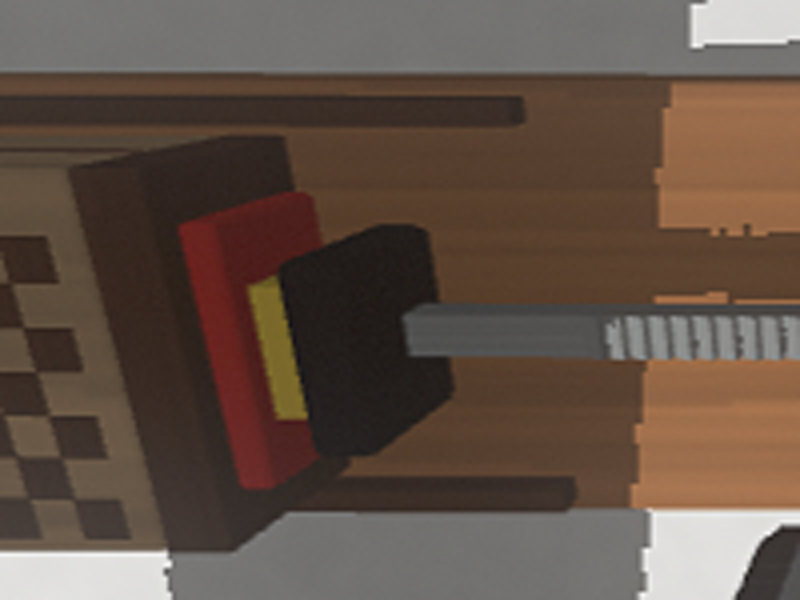

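View pics/w12.png

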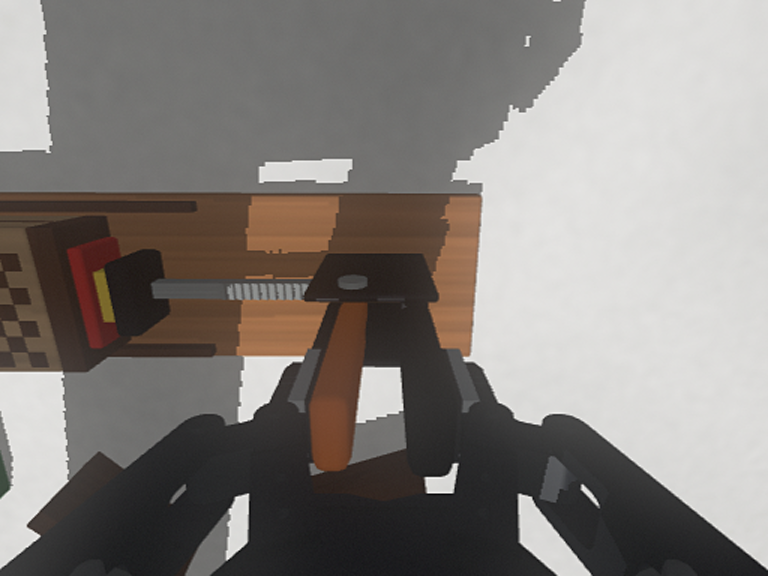

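```bash
cat > yw.py <<'E'
import cv2,numpy as np,sys
for n in sys.argv[1:]:
    im=cv2.imread(f"pics/{n}.png"); im=im[165:390,:300]  # display 1.5x
    h=cv2.cvtColor(im,cv2.COLOR_BGR2HSV)
    m=((h[...,0]>20)&(h[...,0]<36)&(h[...,1]>150)&(h[...,2]>60)).astype(np.uint8)
    k,l,s,c=cv2.connectedComponentsWithStats(m); i=1+s[1:,4].argmax(); m=l==i
    w=m.sum(1); rows=np.where(w>0)[0]; a,b=rows[0]+12,rows[-1]-4
    print(n,s[i].tolist(),"mean width px(raw)",round(w[a:b].mean()/1.5,2))
E
python3 yw.py w3 w4 w5 w6 w7 w8 w9 w10 w12
python3 - <<'E'
from h import *
th=np.radians(3.5);ux=np.array([-np.sin(th),np.cos(th),0]);uy=np.array([np.cos(th),np.sin(th),0])
B=ray("wrist",(482-.25)/1.5,193/1.5,.012);O=B+ux*.165-uy*.055
P=lambda x,y,z:proj("wrist",O+ux*x+uy*y+[0,0,z])
for z in (.045,.053): print(z,(P(.05,0,z)-P(.06,0,z))/10)
E
```

```text
w3 [173, 101, 32, 60, 1344] mean width px(raw) 16.11
w4 [130, 104, 31, 58, 1202] mean width px(raw) 15.15
w5 [145, 101, 33, 59, 1306] mean width px(raw) 15.71
w6 [102, 98, 33, 58, 1165] mean width px(raw) 14.52
w7 [121, 102, 33, 59, 1228] mean width px(raw) 15.3
w8 [95, 99, 32, 58, 1142] mean width px(raw) 14.34
w9 [88, 100, 29, 56, 943] mean width px(raw) 11.97
w10 [104, 103, 31, 58, 1093] mean width px(raw) 13.63
w12 [94, 104, 21, 53, 554] mean width px(raw) 7.19
0.045 [ 1.21984588e+00 -5.69878190e-04]
0.053 [ 1.26268012e+00 -5.53946517e-04]
```

```bash
python3 -m handwheel '[[[0,0.04,-0.03,0,0,0],[0,0.02,0,0,0,0],[0,0,0,0,0,0],[0,0,0,0,0,0],[0,0,0,0,0,0],[0,0,0,0,0,0]]]' 0.468 25; python3 st.py w13; python3 yw.py w13; python3 - <<'E'
from h import *
snap("wrist","w13c",(0,110,200,260),4)
E
```

```text
time_s: 11.95
position: [0.5443, -0.1155, 0.1245]
orientation: [-0.001, 1.0, 0.03, -0.001]
force: [-0.1, 5.0, -6.8]
gripper_width: 0.467
[ 0.5443 -0.1155  0.1245] xaxis [ 0.998  0.06  -0.002] z [-0.002  0.001 -1.   ] w 0.46738123383647273 F [-0.1  5.  -6.8] t 11.95
w13 [92, 105, 19, 51, 442] mean width px(raw) 5.88
```

View pics/w13c.png

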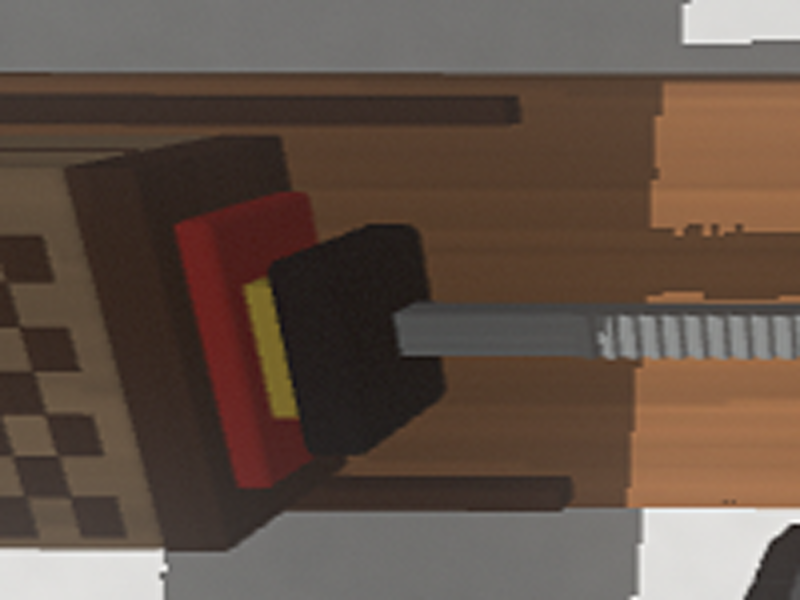

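```bash
python3 -m handwheel '[[[0,0.03,-0.02,0,0,0],[0,0,0,0,0,0],[0,0,0,0,0,0],[0,0,0,0,0,0],[0,0,0,0,0,0],[0,0,0,0,0,0]]]' 0.45 25; python3 st.py w14; python3 yw.py w14; python3 - <<'E'
from h import *
snap("scene","sc14",(170,170,330,260),5)
snap("wrist","w14c",(0,110,200,260),4)
E
```

```text
time_s: 12.55
position: [0.5449, -0.1166, 0.1257]
orientation: [-0.0, 1.0, 0.03, -0.0]
force: [-0.6, 4.1, -9.7]
gripper_width: 0.453
[ 0.5449 -0.1166  0.1257] xaxis [ 0.998  0.061 -0.001] z [-0.001 -0.    -1.   ] w 0.4525291850593837 F [-0.6  4.1 -9.7] t 12.55
w14 [92, 105, 17, 51, 362] mean width px(raw) 4.88
```

View pics/sc14.png

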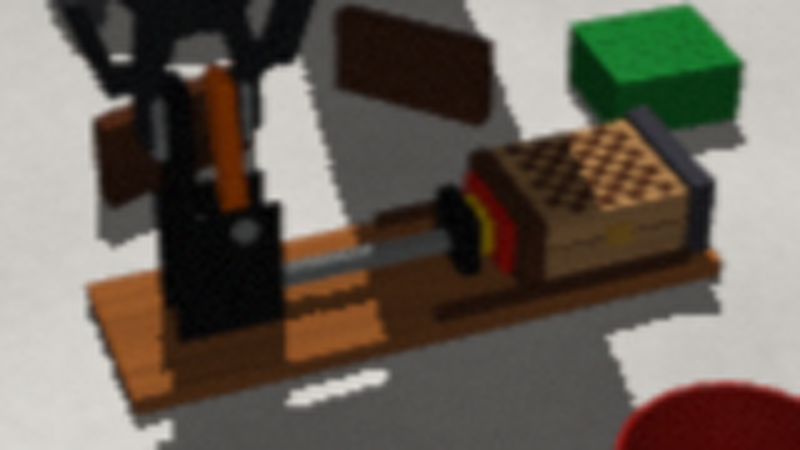

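View pics/w14c.png

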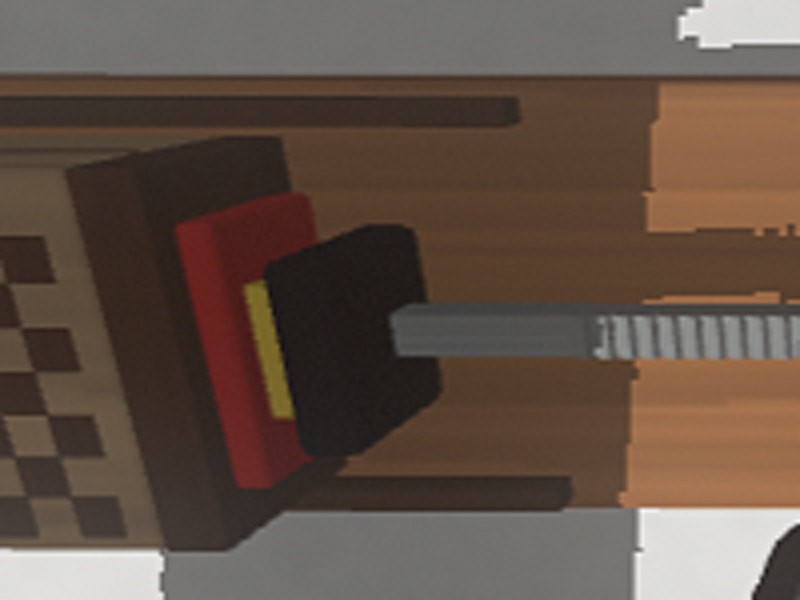

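```bash
python3 -m handwheel '[[[0,0,0,0,0,0],[0,0,0,0,0,0],[0,0,0,0,0,0],[0,0,0,0,0,0],[0,0,0,0,0,0],[0,0,0,0,0,0],[0,0,0,0,0,0],[0,0,0,0,0,0],[0,0,0,0,0,0],[0,0,0,0,0,0],[0,0,0,0,0,0],[0,0,0,0,0,0]]]'; python3 st.py w15; python3 yw.py w15
```

```text
time_s: 13.7
position: [0.5453, -0.1166, 0.126]
orientation: [0.0, 1.0, 0.03, -0.0]
force: [-0.6, 3.6, -9.7]
gripper_width: 0.451
[ 0.5453 -0.1166  0.126 ] xaxis [ 0.998  0.061 -0.   ] z [-0. -0. -1.] w 0.4514573438249259 F [-0.6  3.6 -9.7] t 13.7
w15 [92, 106, 19, 51, 361] mean width px(raw) 4.78
```

View pics/w15.png

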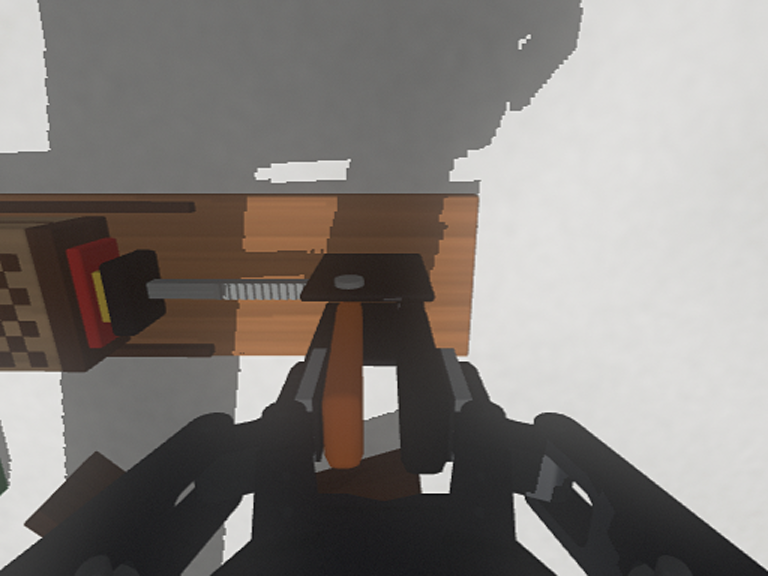

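Over 1.15 s at rest, the press held steady at about 7.6 mm. The pad, panel, box and jaw are tight, and the trigger is still squeezed, so I'm handing in.

```bash
python3 -c "
from plant import *
print(hand_in())"
```

```text
the job is handed in; nothing more can be done
None
```

The job is handed in, with the gripper still squeezing the trigger. I took the handle and trigger from above and made three pumping strokes. The third brought the panel tight against the box and the box tight against the fixed jaw. A fourth, gentle stroke in small steps then pressed the yellow neck in about half way.

**Neck press:** measured from the yellow width in the wrist camera, it was about 7.5 mm of 15 mm. It read 7.5–7.6 mm before and after 1.15 s at rest. I estimate this is good to about 1 mm. My other measure, from the corners of pad and jaw, read the free neck about 3 mm too long, so I used it only for differences. It gave similar changes.

**Tightness:** the wrist image put the pad face at about 65.6 mm and the panel front at about 79.5 mm, against 66 and 80 mm expected when everything is tight.

**Forces and time:** the job took about 14 s. The largest force I read was about 33 N at the wrist, at the end of the first stroke, when the fingers dragged down on the posts. I moved the arm along with the fingers after that, and later readings stayed near 10 N.

**Other things on the table:** the arm passed over or stayed clear of the bowl, tumbler and bin. I took no final picture of all three to confirm it.

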